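Seat the dish carrier in its dock and lock it

ROBOT

A 7-joint arm with a two-finger parallel gripper is mounted at the origin on a cart in front of the work surface, level with it; the furniture and walls round the work are solid. World frame = base frame: x ahead of the robot, y to its left, z up, the work surface at z = 0. Lengths are in m, angles in rad, forces in N, time in s.
With the tool pointing down it reaches from about 0.35 to 0.9 m from the base axis. Payload 19.9 kg.
Tool frame: the origin (TCP) lies at the centre of the arm's flange, where the gripper is bolted on; the fingertips stand 199 mm ahead of it and the grasp point (between the pads) lies 180 mm ahead of it (env.hold_point_z is the distance from the TCP to the grasp point, in m); z points along the fingers, y is the direction in which the jaws open and shut (so a half turn about z gives the same grasp; the last joint's range is limited). The gripper opens to 94 mm and grips with 3 to 60 N. Pads are 16 mm wide; open, the fingers measure 119 mm over their backs; the gripper's body (75 mm by 177 mm) begins 78 mm behind the grasp point.
Start: joints at [1.183, 0.417, -0.01, 1.614, 0.005, 1.111, -0.053], TCP at [0.212, -0.588, 0.405] pointing down, gripper open.
Joint ranges: [-2.81, 2.81], [-0.39, 2.02], [-1.27, 1.25], [0.06, 2.57], [-1.19, 4.33], [0.19, 2], [-2.82, 2.82]. Speed limits (rad/s): [1.89, 1.89, 2.39, 2.39, 3.01, 3.01, 3.01].

INTERFACE

Orientations are given as [roll, pitch, yaw] about the fixed x, y, z axes, in that order (R = Rz(yaw) Ry(pitch) Rx(roll)).
In Python, from rig import env, viewer gives the robot as it stands.
- The arm moves only by the shell command python3 -m jog 'ROWS'. ROWS is JSON, a list of rows, each an object with "dp": the shift along the tool's x, y, z in mm, a list of three; "angular": the turn, a rotation vector about the tool's x, y, z in units of 8 degrees (1.0 is 8 degrees), a list of three; "fingers": the finger opening in mm, from 0 to 94. A call has 1 to 8 rows; each row shifts and turns the pose as measured when the row begins, along the tool's axes as they then stand; what a row does not reach is not made up. A row lasts 1/8 s, in which the tool goes at most 62.5 mm and 10.7 degrees, less where a joint would pass 70% of its speed; a pose out of reach is approached as far as the arm can. A call is refused whole if a number of a shift passes 62.5 or a number of a turn 1, either way. A call with a gripper value outside its range is refused whole. The fingers move at their own pace and stop on an object; the grip force is fixed at half the most. Time passes only in rows, so rows that do not move let the fingers close. It gives the time, the measured TCP pose, the force and the opening at its end, in the units of the state.
- env.observe(): the state, without advancing time (a new reading comes with each control period).
- viewer.read_camera(name): name is "side" or "top" or "wrist"; returns the picture (480x640x3 uint8, blue, green, red); there is no depth.
- viewer.get_calibration(name): a dict with "fx", "fy", "cx", "cy" (pixels), "distortion" ([k1, k2, p1, p2, k3] as OpenCV has them; the pictures are not rectified), "world_to_cam" (4x4, takes a point from world to camera coordinates); the wrist camera has in their place "mount" (4x4, takes a point from camera to tool coordinates, whose origin is the TCP and whose axes are the flange's). Camera axes: x right, y up, looking along -z (the intrinsics and any distortion apply to the point x, -y, -z); pixel columns grow to the right and rows downward; lengths in m; the calibration is good to about 2 mm. A picture is of the moment at which its call begins: read the wrist's pose just before it. get_calibration takes no time and is no camera call.
- env.close_job(): hands the job in, once; it reports no verdict.
Trained networks look in the newest picture that a camera, given by its name, has taken for a name from the list of things; names that differ only in an ending like _2 or _b are one class to them, and where a whole thing is asked for, a point or a joint stands for the part that bears it (a point fixed in the world has none). Each returns a list of dicts, best first, with "p" (0 to 1); they miss things now and then, are a little off and sometimes report something else, mostly with a low value. They report only what shows in the picture. A call takes as long as a camera call. They do not tell look-alikes from the thing itself.
- viewer.search_frame(camera, name): "at" ([column, row] in pixels, amid what is visible of it).
- viewer.place_of(camera, name): "at" ([column, row] in pixels: a listed point, or the origin of a listed thing).
The state is a dict: "time": time; "joint_positions": joint angles; "joint_velocities": joint speeds; "joint_torque": joint torques, N m; "position": TCP position; "eef_rot": TCP orientation; "contact_force": force on the tool from outside, world axes, zero at the start; "torque": the same for the moment, N m; "width": finger opening in m.
Only numpy, scipy, OpenCV 4.12 (cv2) and the standard library are available. Lean on these libraries where they do the work, as an engineer would, in place of code of your own. Each camera call takes 0.05 s, during which the arm holds its last target.

TASK

With a closed fingertip, push the steel carrier with its two petri dishes along the rails of the dock until its feet drop into the locating notches, then push the dark locking bar round until it lies straight across the rails behind the carrier. Only push: do not lift the carrier, the dishes or anything else, keep the dishes in their rings, and leave the things standing around where they are.

Things in the scene. Friction and masses are not known exactly. Their poses are not given: they have to be found in the camera images.
- dock: Fixed frame, base plate 180x420x8 mm (x -108 to +72), two white rails along its y axis (y -205 to +205 mm), each 30 mm wide, centred at x = +-43, rail top 30 mm above the origin; outer fences 46 mm high, inner faces at x = +-58; end stop 42 mm high at y = +202. Origin: underside centre, on the worktop, z up. The carrier is pushed to the dock's +y. The locking bar stands on its -x side.
- seat (a point): Fixed on the dock: where the carrier's origin lies when seated, dock (0, +75, 24) mm. The rails have four square notches, 32 mm long along y, 6 mm deep, each in the lane of one foot. All feet meet their notches only here (+-4 mm play in y): the carrier then drops 6 mm, stays level, and the notch walls stop it. Pushed on top of the rails beyond here it would run to the end stop.
- carrier: Loose steel plate 110x190x6 mm, about 0.55 kg, on the rails, axes parallel to the dock's, 2.5 mm play to each fence. Four black feet 8 mm high, 24 mm long. Origin: centre, at the underside of the feet: 30 mm above the dock's origin while sliding, 24 mm seated. Starts 95 to 150 mm short of the notches. Plate top 14 mm above its origin; two rings 6 mm high hold the dishes. Sliding takes 2 to 8 N.
- push_lip (a point): Middle of the outward (carrier -y) face of the carrier's upright push lip, 70 mm wide (x), 6 mm thick, 28 mm high, at its trailing edge: carrier y = -95 mm, 22 mm above the carrier's origin, 14 mm below the lip's top. Push here towards +y, anywhere on the lower half.
- petri_a: Petri dish 64 mm across, 15 mm high, 26 g, loose in the trailing ring of the carrier; origin at the centre of its underside, resting on the plate, 14 mm above the carrier's origin.
- petri_b: Petri dish 64 mm across, 15 mm high, 26 g, loose in the leading ring of the carrier; origin at the centre of its underside, 14 mm above the carrier's origin.
- locking_bar (a joint): Dark steel locking bar on an upright pivot, rad, 0 to 1.57 (end stop). At 0 it points to the dock's -y, beside the rails; it swings counter-clockwise seen from above; at 1.57 it points to the dock's +x, straight across the rails behind the seated carrier, 13 mm clear of it. Stiff hinge, stays where left; about 1 N at its tip moves it. Starts between 0 and 0.25.
- lock_pivot (a point): Pivot axis of the locking bar at half the bar's height: dock (-88, -40) mm, 57 mm above the dock's origin.
- lock_tip (a point): Outer end of the locking bar, on its centre line at half height, 104 mm from the pivot. The bar is 14 mm wide and 14 mm high (50 to 64 mm above the dock's origin), so it passes above the fences.
- dropper: small white dropper bottle, 24 mm across, 66 mm high, standing beside the dock; a bystander; origin at the centre of its underside
- tally: round hand tally counter lying flat, 56x60x21 mm, beside the dock; a bystander; origin at the centre of its underside
- oil: small amber glass bottle with a black cap, 31 mm across, 70 mm high, beyond the dock; a bystander; origin at the centre of its underside
- carton: small white carton of glass slides, 28x79x22 mm, lying beyond the dock; a bystander; origin at the centre of its underside
- tweezers: straight steel forceps, 12x125x8 mm, lying beyond the dock; a bystander; origin at the centre of its underside
There are look-alikes about, which are no part of the job. Several things have the shape of the carrier; the one meant has the colours described above. Leave any blue look-alike of the petri_b alone.

How it is judged:
By the outcome, as a careful person would: the job done as asked, in the order asked, and still so for the second after the job is handed in, with the robot touching nothing.
It also fails if it takes over 51 s, if anything falls off the work surface, if the arm or the gripper's body presses on something with over 40 N, if the wrist force passes 120 N, or if a joint passes its speed limit or range.

## Working session

There is one attempt and no reset: what is moved stays moved. The work goes in short steps, Python scripts to look and compute and a shell command to move; the robot and the scene stay as the last step left them, time stands still between calls to the robot, and variables do not carry over. Pictures are saved under pics/ and viewed, and the job is handed in when it is done.

```bash
ls; mkdir -p pics
python3 - <<'E'
from rig import env, viewer
import cv2
s=env.observe(); print({k:s[k] for k in('time','position','eef_rot','width','contact_force')})
for c in('side','top'):
    cv2.imwrite(f'pics/{c}0.png',viewer.read_camera(c))
    k=viewer.get_calibration(c); print(c,k)
    for n in('push_lip','seat','lock_pivot','lock_tip','petri_a','carrier','dock'):
        print(n,[(np) for np in viewer.place_of(c,n)][:4])
E
```

```text
pics
{'time': 0.0, 'position': array([ 0.2118125 , -0.58787624,  0.40405191]), 'eef_rot': array([-3.14040648e+00,  8.58233736e-05,  3.45828910e-01]), 'width': 0.09385908701448085, 'contact_force': array([ 0.08399966, -0.29907794, -0.23853229])}
side {'fx': 582.0392131930773, 'fy': 582.0392131930773, 'cx': 326.31057945383344, 'cy': 236.30718498195245, 'distortion': array([-0.01905454,  0.        ,  0.        ,  0.        ,  0.        ]), 'world_to_cam': array([[ 0.99955386,  0.0243165 ,  0.01734338, -0.60305185],
       [-0.02714627,  0.49745192,  0.8670667 , -0.06602557],
       [ 0.01245653, -0.86715068,  0.49789008, -1.27241884],
       [ 0.        ,  0.        ,  0.        ,  1.        ]])}
push_lip [{'at': [344.0, 292.5], 'p': 0.88}, {'at': [235.6, 181.3], 'p': 0.69}]
seat [{'at': [319.7, 247.2], 'p': 0.94}]
lock_pivot [{'at': [287.0, 263.4], 'p': 0.87}]
lock_tip [{'at': [293.4, 291.1], 'p': 0.77}]
petri_a [{'at': [336.4, 281.0], 'p': 0.89}, {'at': [305.9, 363.8], 'p': 0.83}, {'at': [325.2, 258.4], 'p': 0.79}]
carrier [{'at': [268.4, 195.5], 'p': 0.91}, {'at': [331.1, 274.6], 'p'
[... 253 characters left out ...]
9962525,  0.01818678,  0.05732191],
       [ 0.98032589, -0.01648622,  0.19669612, -0.61634383],
       [-0.19632258,  0.02185334,  0.98029581, -1.12030252],
       [ 0.        ,  0.        ,  0.        ,  1.        ]])}
push_lip [{'at': [171.6, 348.7], 'p': 0.93}, {'at': [395.2, 235.5], 'p': 0.61}, {'at': [374.1, 239.1], 'p': 0.3}]
seat [{'at': [306.6, 254.7], 'p': 0.95}]
lock_pivot [{'at': [361.2, 275.7], 'p': 0.83}]
lock_tip [{'at': [394.2, 261.8], 'p': 0.5}]
petri_a [{'at': [442.4, 257.2], 'p': 0.94}, {'at': [344.0, 246.1], 'p': 0.92}, {'at': [372.6, 237.3], 'p': 0.82}]
carrier [{'at': [192.3, 314.3], 'p': 0.85}, {'at': [352.5, 237.2], 'p': 0.61}]
dock [{'at': [331.3, 248.9], 'p': 0.94}]
```

View pics/side0.png

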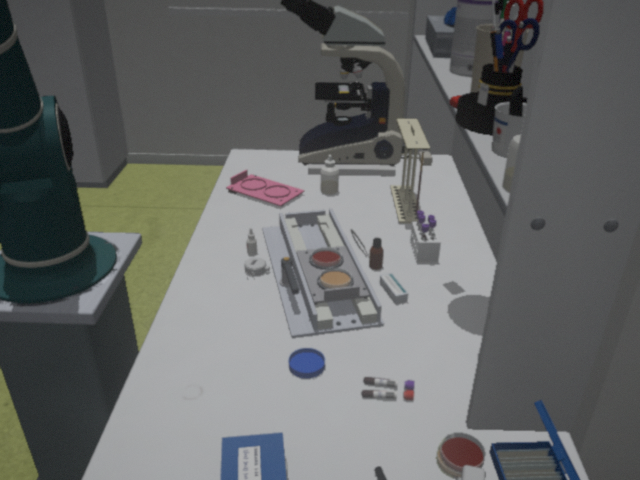

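View pics/top0.png

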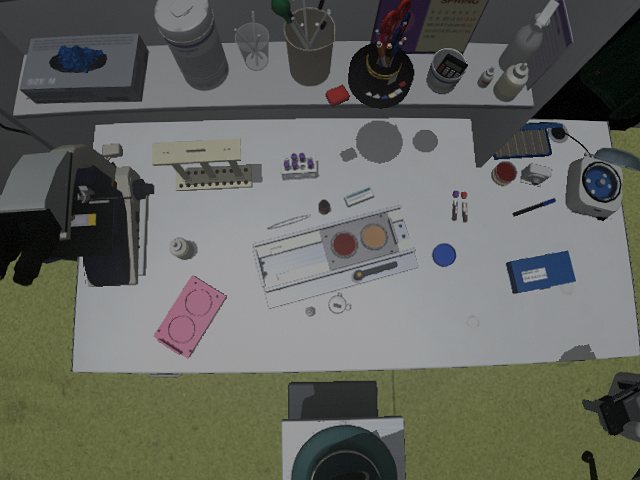

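```bash
cat > h.py <<'E'
import numpy as np, cv2
from rig import env, viewer
def ray(c,uv):
    k=viewer.get_calibration(c); K=np.array([[k['fx'],0,k['cx']],[0,k['fy'],k['cy']],[0,0,1]])
    x,y=cv2.undistortPoints(np.array([[uv]],float),K,np.array(k['distortion'])).ravel()
    W=k['world_to_cam']; R=W[:3,:3]; o=-R.T@W[:3,3]; return o,R.T@np.array([x,-y,-1])
def atz(c,uv,z):
    o,d=ray(c,uv); return o+d*(z-o[2])/d[2]
def proj(c,P):
    k=viewer.get_calibration(c); K=np.array([[k['fx'],0,k['cx']],[0,k['fy'],k['cy']],[0,0,1]])
    W=k['world_to_cam']; q=np.atleast_2d(P)@W[:3,:3].T+W[:3,3]; q=q*[1,-1,-1]
    return cv2.projectPoints(q,np.zeros(3),np.zeros(3),K,np.array(k['distortion']))[0].reshape(-1,2)
def tri(a,b):
    A=[];B=[]
    for c,uv in(('side',a),('top',b)):
        o,d=ray(c,uv); d/=np.linalg.norm(d); M=np.eye(3)-np.outer(d,d); A.append(M);B.append(M@o)
    return np.linalg.lstsq(np.vstack(A),np.hstack(B),rcond=None)[0]
E
python3 - <<'E'
from h import *
np.set_printoptions(precision=4,suppress=True)
for n,a,b in(('lip',(344,292.5),(395.2,235.5)),('seat',(319.7,247.2),(306.6,254.7)),('piv',(287,263.4),(361.2,275.7)),('tip',(293.4,291.1),(394.2,261.8)),('pa',(336.4,281),(372.6,237.3)),('pb',(325.2,258.4),(344,246.1)),('car',(331.1,274.6),(352.5,237.2))):
    print(n,tri(a,b))
for n,uv,z in (('lip',(395.2,235.5),.052),('seat',(306.6,254.7),.024),('piv',(361.2,275.7),.057),('tip',(394.2,261.8),.057),('pa',(372.6,237.3),.044),('pb',(344,246.1),.044),('dock',(331.3,248.9),0)): print(n,atz('top',uv,z))
for n,uv,z in (('lip',(344,292.5),.052),('seat',(319.7,247.2),.024),('piv',(287,263.4),.057),('tip',(293.4,291.1),.057),('pa',(336.4,281),.044),('pb',(325.2,258.4),.044)): print(n,atz('side',uv,z))
E
```

```text
lip [ 0.6309 -0.1472  0.055 ]
seat [0.5835 0.0873 0.0151]
piv [ 0.5199 -0.053   0.0584]
tip [ 0.5473 -0.1423  0.0546]
pa [ 0.6227 -0.0891  0.043 ]
pb [ 0.5988 -0.0119  0.0475]
car [ 0.6193 -0.0379  0.026 ]
lip [ 0.6224 -0.1484  0.052 ]
seat [0.5797 0.0869 0.024 ]
piv [ 0.5169 -0.0536  0.057 ]
tip [ 0.5515 -0.1412  0.057 ]
pa [ 0.6201 -0.0891  0.044 ]
pb [ 0.5977 -0.0123  0.044 ]
dock [0.5985 0.0195 0.    ]
lip [ 0.6398 -0.1399  0.052 ]
seat [0.5862 0.0733 0.024 ]
piv [ 0.5228 -0.0499  0.057 ]
tip [ 0.5431 -0.147   0.057 ]
pa [ 0.6249 -0.0897  0.044 ]
pb [ 0.6003 -0.0057  0.044 ]
```

The steel carrier is on the dock: lip around (395,235) in the top view, bar around (375,268), with the pink look-alike elsewhere. Next I fit the dock pose and overlay it.

```bash
cat >> h.py <<'E'
def D2W(p,P):
    x,y,a=p[:3]; P=np.atleast_2d(P).astype(float); c,s=np.cos(a),np.sin(a)
    return np.c_[x+c*P[:,0]-s*P[:,1], y+s*P[:,0]+c*P[:,1], P[:,2]]
def model(p,drop=0):
    s,t=p[3],p[4]; z=.03-drop
    return dict(push_lip=[0,s-.095,z+.022],seat=[0,.075,.024],lock_pivot=[-.088,-.04,.057],
     lock_tip=[-.088+.104*np.sin(t),-.04-.104*np.cos(t),.057],carrier=[0,s,z],dock=[0,0,0])
E
python3 - <<'E'
from h import *
from scipy.optimize import least_squares
np.set_printoptions(precision=4,suppress=True)
obs={'side':dict(push_lip=(344,292.5),seat=(319.7,247.2),lock_pivot=(287,263.4),lock_tip=(293.4,291.1),carrier=(331.1,274.6)),
'top':dict(push_lip=(395.2,235.5),seat=(306.6,254.7),lock_pivot=(361.2,275.7),lock_tip=(394.2,261.8),carrier=(352.5,237.2),dock=(331.3,248.9))}
def res(p):
    m=model(p); r=[]
    for c in obs:
        for n,uv in obs[c].items(): r+=list(proj(c,D2W(p,m[n]))[0]-uv)
    return np.array(r)
f=least_squares(res,[.6,.02,.25,-.03,.1],loss='soft_l1',f_scale=2)
print(f.x); print(res(f.x).round(1)); p=f.x; np.save('p0.npy',p)
m=model(p)
for c,(x0,y0,x1,y1) in (('side',(230,190,410,340)),('top',(240,190,430,320))):
    im=cv2.imread(f'pics/{c}0.png'); S=4
    big=cv2.resize(im[y0:y1,x0:x1],None,fx=S,fy=S,interpolation=cv2.INTER_CUBIC)
    def L(P,col):
        q=((proj(c,D2W(p,P))-[x0,y0]+.5)*S).astype(np.int32); cv2.polylines(big,[q],True,col,1)
    L([[-.108,-.21,.008],[.072,-.21,.008],[.072,.21,.008],[-.108,.21,.008]],(0,255,0))
    L([[-.058,-.205,.046],[.058,-.205,.046],[.058,.205,.046],[-.058,.205,.046]],(255,255,0))
    s=p[3]; L([[-.055,s-.095,.044],[.055,s-.095,.044],[.055,s+.095,.044],[-.055,s+.095,.044]],(0,0,255))
    L([[-.035,s-.095,.066],[.035,s-.095,.066],[.035,s-.089,.066],[-.035,s-.089,.066]],(255,0,255))
    L([m['lock_pivot'],m['lock_tip']],(0,255,255))
    cv2.imwrite(f'pics/{c}0o.png',big)
E
```

```text
[ 0.5994  0.0136  0.2327 -0.0631 -0.0065]
[-2.   0.  -1.6 -3.   0.3 -1.1  1.7  0.   0.   0.4 -3.3 -4.9  0.1 -0.9
 -3.2 -2.3  2.3  1.9  4.2  3.6  2.1 -0.4]
```

View pics/side0o.png

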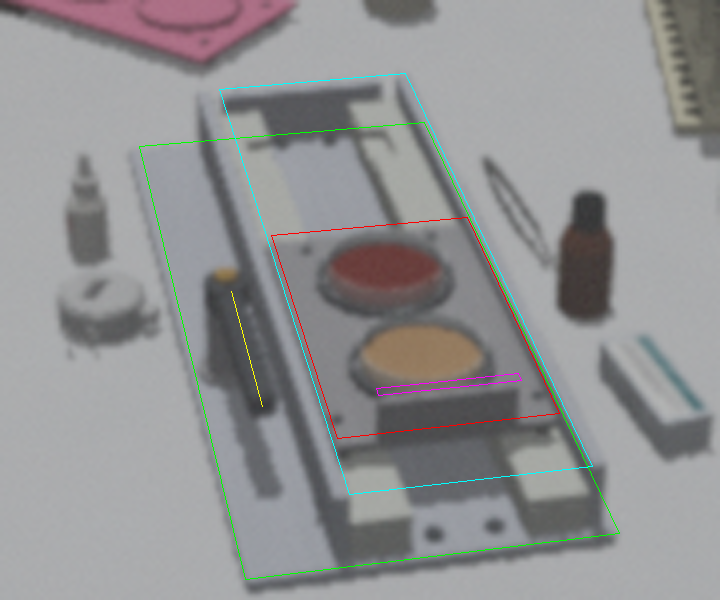

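View pics/top0o.png

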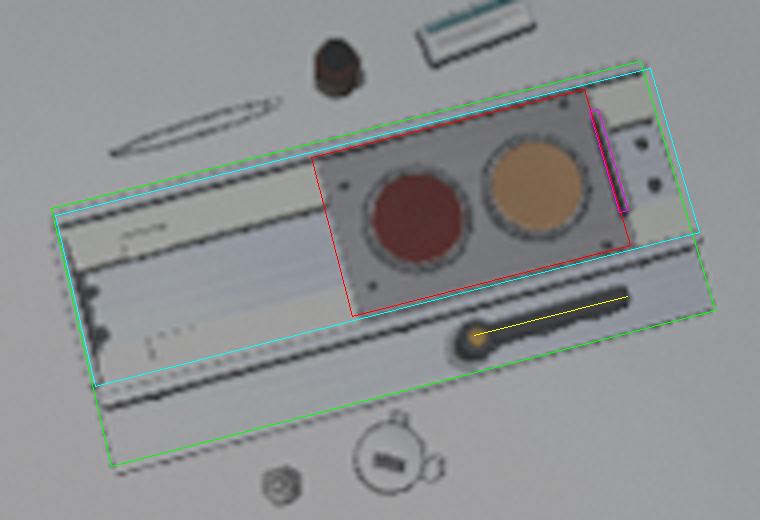

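Run:
```python
from h import *
from scipy.optimize import least_squares
np.set_printoptions(precision=4,suppress=True)
off={'side':(230,190),'top':(240,190)}
pk=[('side',(-.108,-.21,.008),(246,583)),('side',(.072,-.21,.008),(619,533)),('side',(-.108,.21,.008),(133,152)),
('top',(-.108,.21,.008),(117,473)),('top',(-.108,-.21,.008),(714,304)),('top',(.072,.21,.008),(52,211)),('top',(.072,-.21,.008),(644,63))]
obs={'side':dict(push_lip=(344,292.5),lock_tip=(293.4,291.1)),
'top':dict(push_lip=(395.2,235.5),lock_pivot=(361.2,275.7),lock_tip=(394.2,261.8))}
# carrier corners: leading edge/trailing edge in crop
def res(q):
    p=q[:5]; d={'side':q[5:7],'top':q[7:9]}; m=model(p); r=[]
    for c in obs:
        for n,uv in obs[c].items(): r+=list((proj(c,D2W(p,m[n]))[0]+d[c]-uv)*.4)
    s=p[3]
    cc=[('top',(-.055,s+.095,.044),(354,317)),('top',(.055,s+.095,.044),(313,159)),('top',(-.055,s-.095,.044),(631,246)),
        ('side',(-.055,s-.095,.044),(335,442)),('side',(.055,s-.095,.044),(561,416)),('side',(-.035,s-.095,.066),(377,402)),('side',(.035,s-.095,.066),(519,389))]
    for c,P,uv in pk+cc: r+=list(proj(c,D2W(p,P))[0]+d[c]-(np.array(uv)/4-.5+off[c]))
    return np.r_[r,q[5:]/1.0]
f=least_squares(res,[.6,.02,.25,-.03,.1,0,0,0,0],loss='soft_l1',f_scale=1)
print(f.x); print(res(f.x).round(1)); q=f.x;p=q[:5]; np.save('p0.npy',q)
m=model(p)
for c,(x0,y0,x1,y1),d in (('side',(230,190,410,340),q[5:7]),('top',(240,190,430,320),q[7:9])):
    im=cv2.imread(f'pics/{c}0.png'); S=4
    big=cv2.resize(im[y0:y1,x0:x1],None,fx=S,fy=S,interpolation=cv2.INTER_CUBIC)
    def L(P,col):
        qq=((proj(c,D2W(p,P))+d-[x0,y0]+.5)*S).astype(np.int32); cv2.polylines(big,[qq],True,col,1)
    L([[-.108,-.21,.008],[.072,-.21,.008],[.072,.21,.008],[-.108,.21,.008]],(0,255,0))
    L([[-.058,-.205,.046],[.058,-.205,.046],[.058,.205,.046],[-.058,.205,.046]],(255,255,0))
    s=p[3]; L([[-.055,s-.095,.044],[.055,s-.095,.044],[.055,s+.095,.044],[-.055,s+.095,.044]],(0,0,255))
    L([[-.035,s-.095,.066],[.035,s-.095,.066],[.035,s-.089,.066],[-.035,s-.089,.066]],(255,0,255))
    L([m['lock_pivot'],m['lock_tip']],(0,255,255))
    cv2.imwrite(f'pics/{c}0p.png',big)
for n in m: print(n,D2W(p,m[n])[0])
```

```text
Traceback (most recent call last):
  File "h.py", line 10, in proj
    k=viewer.get_calibration(c); K=np.array([[k['fx'],0,k['cx']],[0,k['fy'],k['cy']],[0,0,1]])
ValueError: time passes only in moves, steps and waits
```

```bash
python3 - <<'E'
from rig import viewer
import pickle
pickle.dump({c:viewer.get_calibration(c) for c in('side','top','wrist')},open('cal.pkl','wb'))
E
sed -i "s/viewer.get_calibration(c)/CAL[c]/; s/^from rig.*/from rig import env, viewer\nimport pickle; CAL=pickle.load(open('cal.pkl','rb'))/" h.py
cat > fit.py <<'E'
from h import *
from scipy.optimize import least_squares
np.set_printoptions(precision=4,suppress=True)
off={'side':(230,190),'top':(240,190)}
pk=[('side',(-.108,-.21,.008),(246,583)),('side',(.072,-.21,.008),(619,533)),('side',(-.108,.21,.008),(133,152)),
('top',(-.108,.21,.008),(117,473)),('top',(-.108,-.21,.008),(714,304)),('top',(.072,.21,.008),(52,211)),('top',(.072,-.21,.008),(644,63))]
obs={'side':dict(push_lip=(344,292.5),lock_tip=(293.4,291.1)),
'top':dict(push_lip=(395.2,235.5),lock_pivot=(361.2,275.7),lock_tip=(394.2,261.8))}
def res(q):
    p=q[:5]; d={'side':q[5:7],'top':q[7:9]}; m=model(p); r=[]
    for c in obs:
        for n,uv in obs[c].items(): r+=list((proj(c,D2W(p,m[n]))[0]+d[c]-uv)*.4)
    s=p[3]
    cc=[('top',(-.055,s+.095,.044),(354,317)),('top',(.055,s+.095,.044),(313,159)),('top',(-.055,s-.095,.044),(631,246)),
        ('side',(-.055,s-.095,.044),(335,442)),('side',(.055,s-.095,.044),(561,416)),('side',(-.035,s-.095,.066),(377,402)),('side',(.035,s-.095,.066),(519,389))]
    for c,P,uv in pk+cc: r+=list(proj(c,D2W(p,P))[0]+d[c]-(np.array(uv)/4-.5+off[c]))
    return np.r_[r,q[5:]/1.0]
f=least_squares(res,[.6,.02,.25,-.03,.1,0,0,0,0],loss='soft_l1',f_scale=1)
print(f.x); print(res(f.x).round(1)); q=f.x;p=q[:5]; np.save('p0.npy',q)
m=model(p)
for c,(x0,y0,x1,y1),d in (('side',(230,190,410,340),q[5:7]),('top',(240,190,430,320),q[7:9])):
    im=cv2.imread(f'pics/{c}0.png'); S=4
    big=cv2.resize(im[y0:y1,x0:x1],None,fx=S,fy=S,interpolation=cv2.INTER_CUBIC)
    def L(P,col):
        qq=((proj(c,D2W(p,P))+d-[x0,y0]+.5)*S).astype(np.int32); cv2.polylines(big,[qq],True,col,1)
    L([[-.108,-.21,.008],[.072,-.21,.008],[.072,.21,.008],[-.108,.21,.008]],(0,255,0))
    L([[-.058,-.205,.046],[.058,-.205,.046],[.058,.205,.046],[-.058,.205,.046]],(255,255,0))
    s=p[3]; L([[-.055,s-.095,.044],[.055,s-.095,.044],[.055,s+.095,.044],[-.055,s+.095,.044]],(0,0,255))
    L([[-.035,s-.095,.066],[.035,s-.095,.066],[.035,s-.089,.066],[-.035,s-.089,.066]],(255,0,255))
    L([m['lock_pivot'],m['lock_tip']],(0,255,255))
    cv2.imwrite(f'pics/{c}0p.png',big)
for n in m: print(n,D2W(p,m[n])[0])
E
python3 fit.py
```

```text
[ 0.5978  0.0123  0.2412 -0.0638  0.0007 -0.1122  0.4041 -0.1726 -0.1369]
[-0.9  0.4  0.7  0.4 -1.1 -2.  -1.  -0.8  1.1  0.6 -0.2  0.1 -0.1  0.8
 -0.  -0.4 -0.5 -0.6  0.8  1.3  0.   0.4 -0.8 -0.4  0.6  0.4 -0.   0.1
  0.5 -0.2  0.3  0.1 -0.6  0.2  0.3 -0.5  0.5 -1.3 -0.1  0.4 -0.2 -0.1]
push_lip [ 0.6357 -0.1419  0.052 ]
seat [0.5799 0.0851 0.024 ]
lock_pivot [ 0.5219 -0.0476  0.057 ]
lock_tip [ 0.5468 -0.1486  0.057 ]
carrier [ 0.613  -0.0496  0.03  ]
dock [0.5978 0.0123 0.    ]
```

View pics/side0p.png

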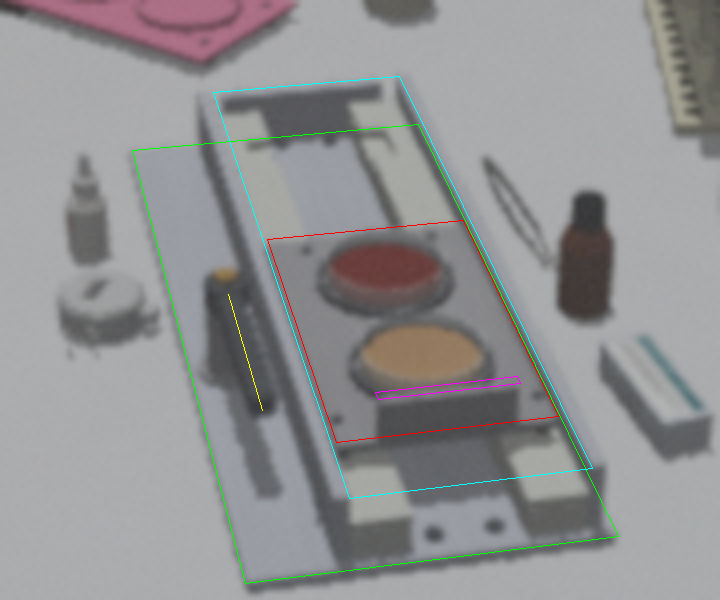

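View pics/top0p.png

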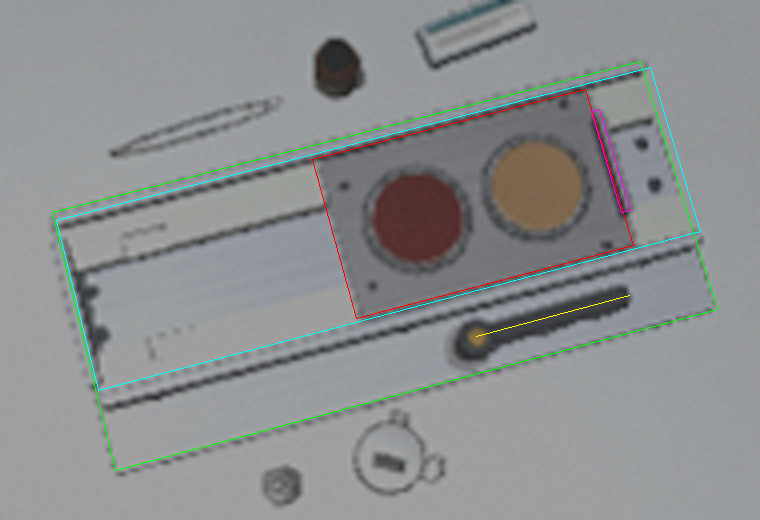

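```bash
python3 -m jog '[{"dp":[0,0,0],"angular":[0,0,-1],"fingers":0},{"dp":[0,0,0],"angular":[0,0,-1],"fingers":0},{"dp":[0,0,0],"angular":[0,0,-1],"fingers":0},{"dp":[0,0,0],"angular":[0,0,-1],"fingers":0},{"dp":[0,0,0],"angular":[0,0,-1],"fingers":0},{"dp":[0,0,0],"angular":[0,0,-1],"fingers":0},{"dp":[0,0,0],"angular":[0,0,-1],"fingers":0},{"dp":[0,0,0],"angular":[0,0,-1],"fingers":0}]'
cat >> h.py <<'E'
from scipy.spatial.transform import Rotation as Ro
def stat(): # dock coords of fingertip + error rotation
    q=np.load('p0.npy'); s=env.observe(); R=Ro.from_euler('xyz',s['eef_rot']); t=s['position']+R.apply([0,0,.199])
    c,sn=np.cos(q[2]),np.sin(q[2]); d=t[:2]-q[:2]; tip=np.array([c*d[0]+sn*d[1],-sn*d[0]+c*d[1],t[2]])
    Rt=Ro.from_euler('xyz',[np.pi,0,q[2]+np.pi/2]); rv=(R.inv()*Rt).as_rotvec()/np.deg2rad(8)
    print('t',round(s['time'],2),'tip dock mm',(tip*1000).round(1),'turn needed(units)',rv.round(2),'F dock',Ro.from_euler('z',-q[2]).apply(s['contact_force']).round(1),'w',round(s['width'],4))
    return tip,R
def go(x,y,z): # shift in tool axes needed, mm
    q=np.load('p0.npy'); tip,R=stat(); d=np.array([x,y,z])/1000-tip
    print('dp',(R.inv().apply(Ro.from_euler('z',q[2]).apply(d))*1000).round(1))
E
python3 - <<'E'
from h import *
go(0,-190,120)
E
```

```text
time: 1.8
position: [0.2119, -0.5879, 0.4047]
eef_rot: [-3.141, 0.0, 1.498]
contact_force: [-0.4, -0.5, 0.1]
width: 0.0174
t 1.8 tip dock mm [-518.1 -490.7  205.7] turn needed(units) [-0.    0.   -2.25] F dock [-0.5 -0.4  0.1] w 0.0174
dp [445.9 400.1  85.5]
```

```bash
python3 -m jog '[{"dp":[0,0,0],"angular":[0,0,-0.75],"fingers":0},{"dp":[0,0,0],"angular":[0,0,-0.75],"fingers":0},{"dp":[0,0,0],"angular":[0,0,-0.75],"fingers":0},{"dp":[25,43,0],"angular":[0,0,0],"fingers":0},{"dp":[25,43,0],"angular":[0,0,0],"fingers":0},{"dp":[25,43,0],"angular":[0,0,0],"fingers":0},{"dp":[25,43,0],"angular":[0,0,0],"fingers":0},{"dp":[25,43,0],"angular":[0,0,0],"fingers":0}]'
python3 - <<'E'
from h import *
go(0,-190,120)
E
```

```text
time: 2.8
position: [0.3903, -0.411, 0.4044]
eef_rot: [-3.141, 0.001, 1.818]
contact_force: [0.6, -1.8, 0.3]
width: 0.0007
t 2.8 tip dock mm [-302.8 -361.7  205.4] turn needed(units) [-0.01  0.01  0.04] F dock [ 0.2 -1.9  0.3] w 0.0007
dp [170.  303.9  84.8]
```

```bash
python3 -m jog '[{"dp":[23,41,0],"angular":[0,0,0],"fingers":0},{"dp":[23,41,0],"angular":[0,0,0],"fingers":0},{"dp":[23,41,0],"angular":[0,0,0],"fingers":0},{"dp":[23,41,0],"angular":[0,0,0],"fingers":0},{"dp":[23,41,10],"angular":[0,0,0],"fingers":0},{"dp":[23,41,20],"angular":[0,0,0],"fingers":0},{"dp":[20,35,25],"angular":[0,0,0],"fingers":0},{"dp":[10,20,25],"angular":[0,0,0],"fingers":0}]'
python3 - <<'E'
from h import *
go(0,-190,120)
cv2.imwrite('pics/side1.png',viewer.read_camera('side')[100:340,200:480].repeat(2,0).repeat(2,1)); cv2.imwrite('pics/wr1.png',viewer.read_camera('wrist'))
print(viewer.place_of('side','push_lip'),viewer.place_of('wrist','push_lip'),CAL['wrist'])
E
```

```text
time: 3.8
position: [0.6501, -0.1647, 0.3245]
eef_rot: [3.138, 0.005, 1.819]
contact_force: [-0.6, -0.2, 0.6]
width: 0.0
t 3.8 tip dock mm [   9.2 -185.4  125.5] turn needed(units) [0.02 0.04 0.05] F dock [-0.6 -0.1  0.6] w 0.0
dp [-4.6 -9.2  5.5]
[{'at': [345.7, 292.7], 'p': 0.75}, {'at': [236.2, 176.1], 'p': 0.68}] [{'at': [306.8, 230.2], 'p': 0.82}] {'fx': 355.6330565072498, 'fy': 355.6330565072498, 'cx': 322.4461205430659, 'cy': 242.78347727271944, 'distortion': array([0.0083806, 0.       , 0.       , 0.       , 0.       ]), 'mount': array([[ 8.09272252e-04,  9.58983952e-01,  2.83459212e-01,
         8.27737272e-02],
       [ 9.99999340e-01, -1.00738001e-03,  5.53129125e-04,
        -3.35681998e-04],
       [ 8.15993099e-04,  2.83458578e-01, -9.58984134e-01,
         1.97432463e-02],
       [ 0.00000000e+00,  0.00000000e+00,  0.00000000e+00,
         1.00000000e+00]])}
```

View pics/side1.png

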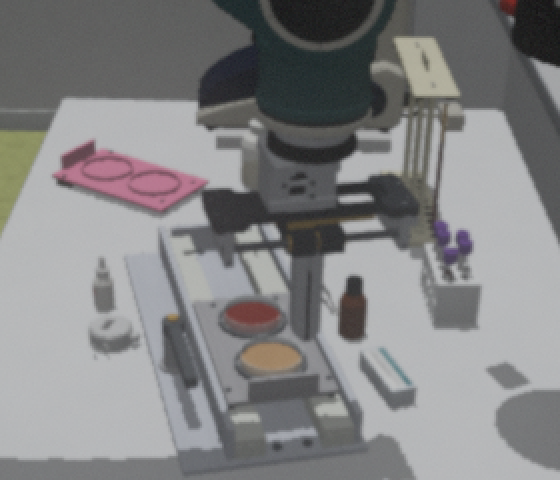

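View pics/wr1.png

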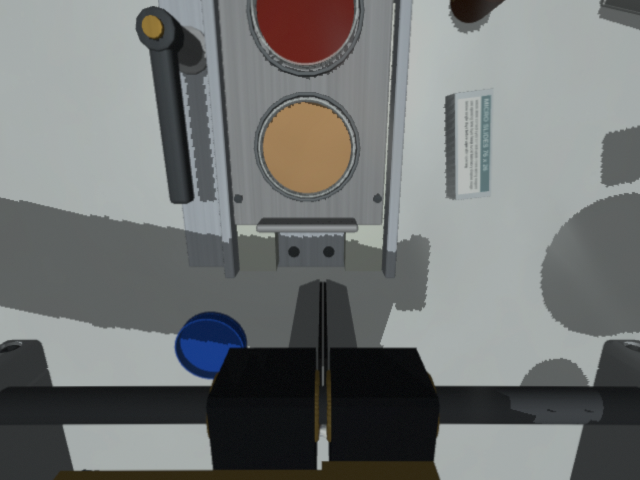

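The wrist view shows the lip spanning (257–358, ~226), the bar from (152,25) to (180,200), and the fingertips at (323,283) behind the lip. I'll check these against the fit.

```bash
cat >> h.py <<'E'
def wr(uv,z,pos=None,rot=None):
    s=env.observe(); R=Ro.from_euler('xyz',s['eef_rot']).as_matrix(); M=np.eye(4); M[:3,:3]=R; M[:3,3]=s['position']
    k=CAL['wrist']; K=np.array([[k['fx'],0,k['cx']],[0,k['fy'],k['cy']],[0,0,1]])
    x,y=cv2.undistortPoints(np.array([[uv]],float),K,np.array(k['distortion'])).ravel()
    T=M@k['mount']; o=T[:3,3]; d=T[:3,:3]@np.array([x,-y,-1]); P=o+d*(z-o[2])/d[2]
    q=np.load('p0.npy'); c,sn=np.cos(q[2]),np.sin(q[2]); e=P[:2]-q[:2]
    return np.array([c*e[0]+sn*e[1],-sn*e[0]+c*e[1],z]).round(4)
E
python3 - <<'E'
from h import *
for n,uv,z in (('lipL',(257,220),.066),('lipR',(358,220),.066),('lip pt',(306.8,230.2),.052),('pivtop',(152,25),.068),('tipL',(171,203),.064),('tipR',(192,201),.064),('fenceendL in',(238,274),.046),('fenceendR in',(384,274),.046),('plateL',(232,225),.044),('plateR',(387,225),.044)): print(n,wr(uv,z))
E
```

```text
lipL [-0.0384 -0.1593  0.066 ]
lipR [ 0.0311 -0.1589  0.066 ]
lip pt [-0.0048 -0.17    0.052 ]
pivtop [-0.0937 -0.0424  0.068 ]
tipL [-0.0969 -0.1482  0.064 ]
tipR [-0.0824 -0.1467  0.064 ]
fenceendL in [-0.059  -0.2073  0.046 ]
fenceendR in [ 0.055  -0.2066  0.046 ]
plateL [-0.0615 -0.1684  0.044 ]
plateR [ 0.0555 -0.1678  0.044 ]
```

Run:
```python
from h import *
q=np.load('p0.npy'); q[:2]+=Ro.from_euler('z',q[2]).apply([-.003,-.002,0])[:2]; np.save('p0.npy',q)
go(0,-190,40)
```

```text
t 4.0 tip dock mm [  10.2 -185.1  126.1] turn needed(units) [0.01 0.04 0.04] F dock [-0.1 -1.5  0.6] w 0.0004
dp [ -4.4 -10.3  86.2]
```

```bash
python3 -m jog '[{"dp":[-5,-10,20],"angular":[0,0,0],"fingers":0},{"dp":[0,0,30],"angular":[0,0,0],"fingers":0},{"dp":[0,0,25],"angular":[0,0,0],"fingers":0},{"dp":[0,0,10],"angular":[0,0,0],"fingers":0}]'
python3 - <<'E'
from h import *
go(0,-190,40)
E
```

```text
time: 4.5
position: [0.6395, -0.1803, 0.2443]
eef_rot: [3.134, 0.012, 1.811]
contact_force: [1.1, 0.1, 0.4]
width: 0.0003
t 4.5 tip dock mm [  -1.  -197.3   45.3] turn needed(units) [ 0.06  0.08 -0.01] F dock [ 1.1 -0.2  0.4] w 0.0003
dp [7.4 0.9 5.2]
```

```bash
python3 -m jog '[{"dp":[6,1,5],"angular":[0,0,0],"fingers":0},{"dp":[6,0,0],"angular":[0,0,0],"fingers":0},{"dp":[6,0,0],"angular":[0,0,0],"fingers":0}]'
python3 -c "
from h import *;go(0,-35,40)"
python3 -m jog '[{"dp":[6,0,0],"angular":[0,0,0],"fingers":0},{"dp":[6,0,0],"angular":[0,0,0],"fingers":0},{"dp":[6,0,0],"angular":[0,0,0],"fingers":0}]'
python3 -c "
from h import *;go(0,-35,40)"
```

```text
time: 4.88
position: [0.6363, -0.1628, 0.2413]
eef_rot: [3.132, 0.013, 1.809]
contact_force: [-0.1, 0.3, 0.2]
width: 0.0003
t 4.88 tip dock mm [   0.5 -179.9   42.3] turn needed(units) [ 0.07  0.1  -0.02] F dock [-0.   0.4  0.2] w 0.0003
dp [144.9  -1.    0.4]
time: 5.25
position: [0.632, -0.1441, 0.2422]
eef_rot: [3.13, 0.015, 1.809]
contact_force: [0.1, -2.2, -1.1]
width: 0.0005
t 5.25 tip dock mm [   1.1 -160.9   43.2] turn needed(units) [ 0.08  0.11 -0.02] F dock [-0.5 -2.1 -1.1] w 0.0005
dp [125.9  -1.4   1.3]
```

```bash
python3 -m jog '[{"dp":[8,0,1],"angular":[0,0,0],"fingers":0},{"dp":[8,0,0],"angular":[0,0,0],"fingers":0},{"dp":[8,0,1],"angular":[0.1,0.1,0],"fingers":0},{"dp":[8,0,0],"angular":[0,0,0],"fingers":0},{"dp":[8,0,0],"angular":[0,0,0],"fingers":0},{"dp":[8,0,0],"angular":[0,0,0],"fingers":0}]'
python3 - <<'E'
from h import *
go(0,-35,40)
cv2.imwrite('pics/wr2.png',viewer.read_camera('wrist'))
cv2.imwrite('pics/side2.png',cv2.resize(viewer.read_camera('side')[190:340,230:410],None,fx=4,fy=4))
E
```

```text
time: 6.0
position: [0.6203, -0.095, 0.2402]
eef_rot: [-3.139, 0.001, 1.808]
contact_force: [0.8, -4.2, 2.3]
width: 0.0004
t 6.0 tip dock mm [  -1.3 -107.7   41.2] turn needed(units) [-0.02  0.01 -0.03] F dock [-0.2 -4.3  2.3] w 0.0004
dp [72.7  1.1  1.1]
```

View pics/wr2.png

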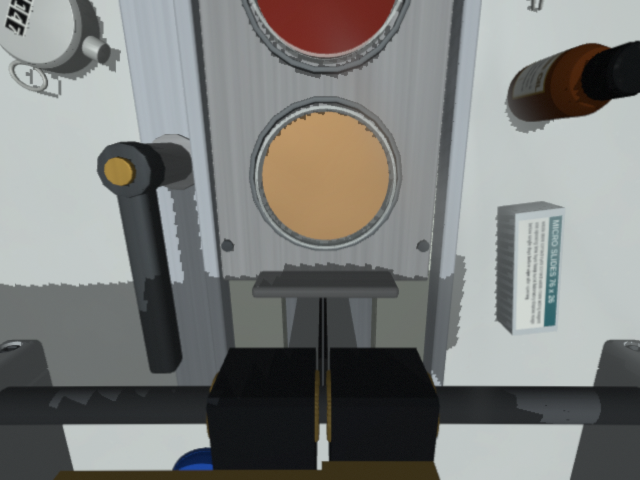

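View pics/side2.png

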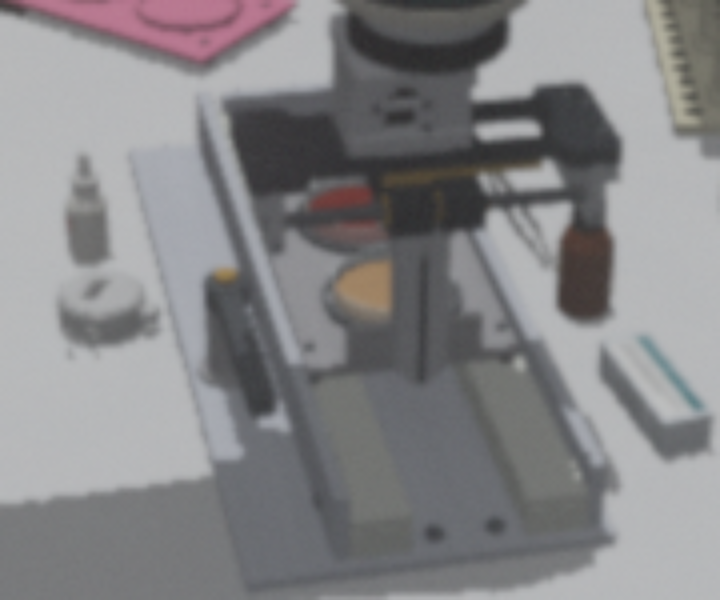

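```bash
python3 - <<'E'
from h import *
print(wr((325,293),.066),wr((325,272),.066))
E
python3 -m jog '[{"dp":[8,0,0],"angular":[0,0,0],"fingers":0},{"dp":[8,0,1],"angular":[0,0,0],"fingers":0},{"dp":[8,0,0],"angular":[0,0,0],"fingers":0},{"dp":[8,0,0],"angular":[0,0,0],"fingers":0},{"dp":[7,0,0],"angular":[0,0,0],"fingers":0},{"dp":[6,0,0],"angular":[0,0,0],"fingers":0}]'
python3 - <<'E'
from h import *
go(0,-35,40)
E
```

```text
[-0.0004 -0.0943  0.066 ] [-0.0004 -0.0837  0.066 ]
time: 6.85
position: [0.6088, -0.048, 0.239]
eef_rot: [-3.138, 0.001, 1.809]
contact_force: [1.5, -4.2, 0.8]
width: 0.0002
t 6.85 tip dock mm [ -1.4 -59.3  40. ] turn needed(units) [-0.02  0.01 -0.02] F dock [ 0.5 -4.4  0.8] w 0.0002
dp [24.3  1.3 -0. ]
```

```bash
python3 -m jog '[{"dp":[5,0,0],"angular":[0,0,0],"fingers":0},{"dp":[5,0,0],"angular":[0,0,0],"fingers":0},{"dp":[4,0,0],"angular":[0,0,0],"fingers":0}]'
python3 -c "
from h import *;go(0,-31,40)"
python3 -m jog '[{"dp":[4,0,0],"angular":[0,0,0],"fingers":0},{"dp":[3,0,0],"angular":[0,0,0],"fingers":0}]'
python3 - <<'E'
from h import *
go(0,-31,40)
cv2.imwrite('pics/wr3.png',viewer.read_camera('wrist'))
cv2.imwrite('pics/side3.png',cv2.resize(viewer.read_camera('side')[190:340,230:410],None,fx=4,fy=4))
E
```

```text
time: 7.22
position: [0.6052, -0.0334, 0.239]
eef_rot: [-3.138, 0.001, 1.809]
contact_force: [0.1, -4.3, 1.1]
width: 0.0004
t 7.22 tip dock mm [ -1.3 -44.3  40. ] turn needed(units) [-0.02  0.01 -0.02] F dock [-0.9 -4.2  1.1] w 0.0004
dp [13.3  1.3 -0. ]
time: 7.48
position: [0.6035, -0.0263, 0.239]
eef_rot: [-3.138, 0.001, 1.809]
contact_force: [0.8, -2.9, 1.9]
width: 0.0001
t 7.47 tip dock mm [ -1.3 -37.   40. ] turn needed(units) [-0.02  0.01 -0.02] F dock [ 0.1 -3.   1.9] w 0.0001
dp [ 6.   1.3 -0. ]
```

View pics/wr3.png

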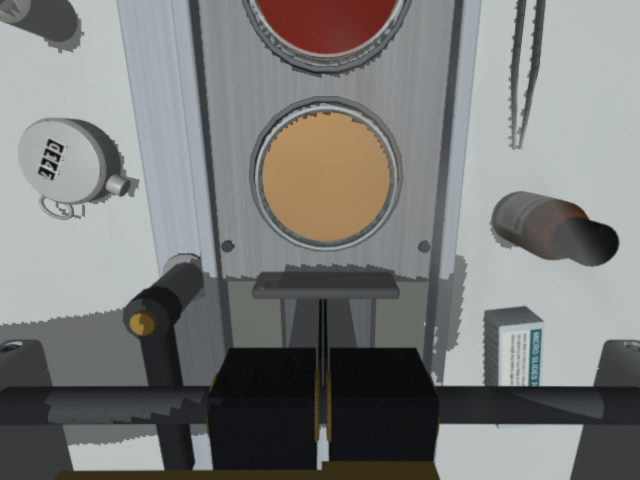

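View pics/side3.png

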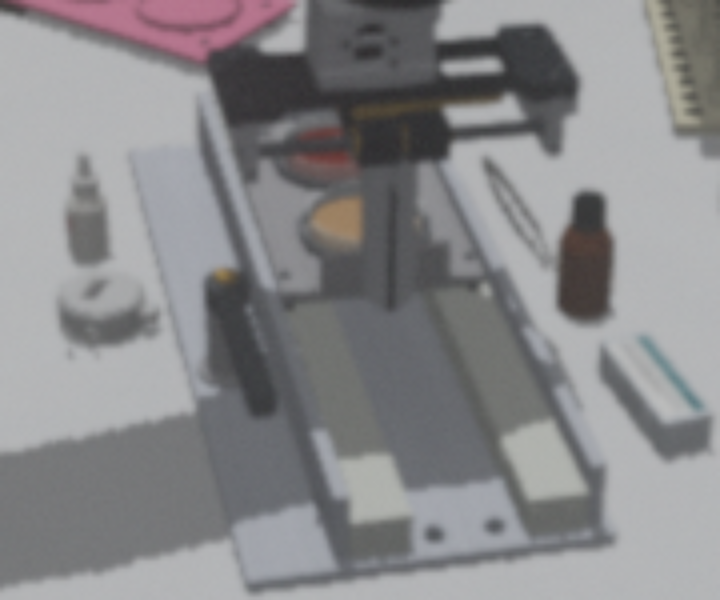

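Lip is still at full height (same wrist view, edge at 297), so it is not seated yet. I continue in small steps.

```bash
for i in 1 ; do python3 -m jog '[{"dp":[3,0,0],"angular":[0,0,0],"fingers":0},{"dp":[2,0,0],"angular":[0,0,0],"fingers":0}]'; done
python3 - <<'E'
from h import *
go(0,-31,40)
cv2.imwrite('pics/wr4.png',viewer.read_camera('wrist'))
E
python3 -m jog '[{"dp":[3,0,0],"angular":[0,0,0],"fingers":0}]'
python3 - <<'E'
from h import *
go(0,-31,40)
cv2.imwrite('pics/wr5.png',viewer.read_camera('wrist'))
a=cv2.imread('pics/wr4.png')[200:400,200:450];b=cv2.imread('pics/wr5.png')[200:400,200:450];cv2.imwrite('pics/wr45.png',np.hstack([a,b]))
E
```

```text
time: 7.82
position: [0.6021, -0.0211, 0.2388]
eef_rot: [-3.138, 0.0, 1.809]
contact_force: [0.4, -0.9, 0.1]
width: 0.0003
t 7.83 tip dock mm [ -1.5 -31.5  39.8] turn needed(units) [-0.03  0.   -0.02] F dock [ 0.2 -1.   0.1] w 0.0003
dp [ 0.5  1.5 -0.2]
time: 8.0
position: [0.6013, -0.0178, 0.2387]
eef_rot: [-3.138, 0.0, 1.809]
contact_force: [0.9, -2.8, -0.3]
width: 0.0009
t 8.0 tip dock mm [ -1.6 -28.1  39.7] turn needed(units) [-0.03  0.   -0.02] F dock [ 0.2 -2.9 -0.3] w 0.0009
dp [-2.9  1.6 -0.3]
```

View pics/wr45.png

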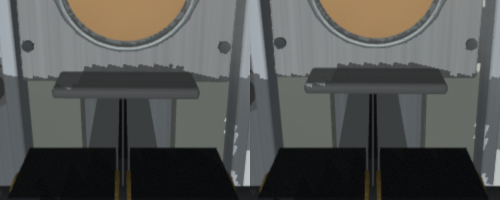

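The lip's apparent width fell from about 147 to 142 px, consistent with a 6 mm drop. A gentle push will confirm the wall stop.

```bash
python3 -m jog '[{"dp":[3,0,0],"angular":[0,0,0],"fingers":0}]'
python3 - <<'E'
from h import *
go(0,-31,40)
E
python3 -m jog '[{"dp":[3,0,0],"angular":[0,0,0],"fingers":0}]'
python3 - <<'E'
from h import *
go(0,-31,40)
cv2.imwrite('pics/wr6.png',viewer.read_camera('wrist'))
cv2.imwrite('pics/side6.png',cv2.resize(viewer.read_camera('side')[190:340,230:410],None,fx=4,fy=4))
E
```

```text
time: 8.18
position: [0.6005, -0.0144, 0.2387]
eef_rot: [-3.138, 0.0, 1.809]
contact_force: [0.6, -3.5, -0.2]
width: 0.0004
t 8.18 tip dock mm [ -1.5 -24.5  39.7] turn needed(units) [-0.03  0.   -0.02] F dock [-0.3 -3.5 -0.2] w 0.0004
dp [-6.5  1.5 -0.3]
time: 8.3
position: [0.6001, -0.0123, 0.2388]
eef_rot: [-3.139, 0.002, 1.809]
contact_force: [6.5, -16.4, -1.3]
width: 0.0006
t 8.3 tip dock mm [ -1.2 -22.8  39.8] turn needed(units) [-0.02  0.01 -0.02] F dock [  2.4 -17.5  -1.3] w 0.0006
dp [-8.2  1.2 -0.2]
```

View pics/wr6.png

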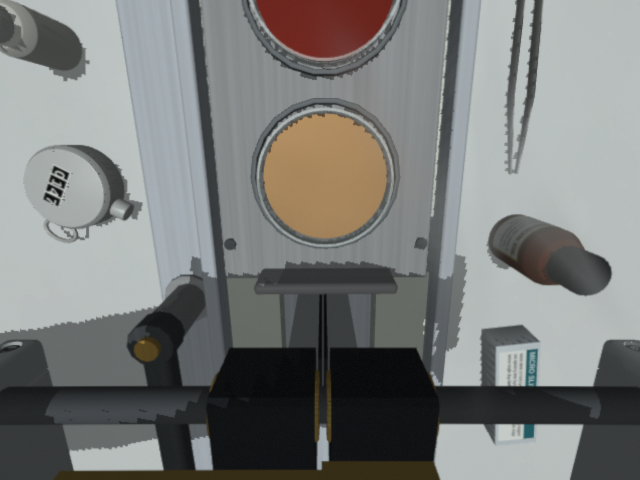

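View pics/side6.png

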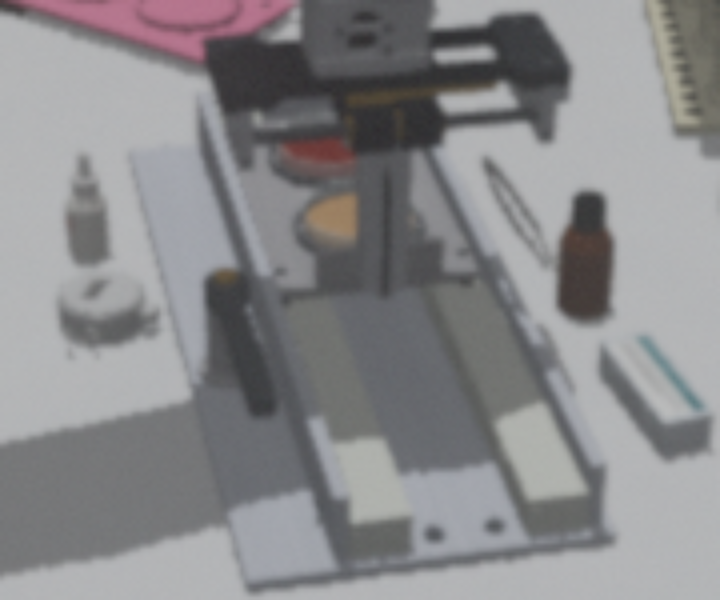

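Force rose to 17.5 N with the drop visible, so the carrier is seated against the notch walls. I back off, lift and go round to the outside of the bar.

```bash
python3 -m jog '[{"dp":[-10,0,0],"angular":[0,0,0],"fingers":0},{"dp":[-25,0,0],"angular":[0,0,0],"fingers":0},{"dp":[-20,0,-20],"angular":[0,0,0],"fingers":0},{"dp":[-10,0,-40],"angular":[0,0,0],"fingers":0},{"dp":[0,-10,-40],"angular":[0,0,0],"fingers":0},{"dp":[-10,-30,0],"angular":[0,0,0],"fingers":0},{"dp":[-20,-40,0],"angular":[0,0,0],"fingers":0},{"dp":[-20,-40,0],"angular":[0,0,0],"fingers":0}]'
python3 - <<'E'
from h import *
go(-130,-115,110)
cv2.imwrite('pics/side7.png',cv2.resize(viewer.read_camera('side')[190:340,230:410],None,fx=4,fy=4))
cv2.imwrite('pics/wr7.png',viewer.read_camera('wrist'))
E
```

```text
time: 9.4
position: [0.51, -0.1541, 0.3417]
eef_rot: [-3.138, -0.003, 1.814]
contact_force: [0.9, -0.4, 0.0]
width: 0.0004
t 9.4 tip dock mm [-122.6 -138.   142.7] turn needed(units) [-0.02 -0.02  0.02] F dock [ 0.8 -0.6  0. ] w 0.0004
dp [22.9 -7.3 32.8]
```

View pics/side7.png

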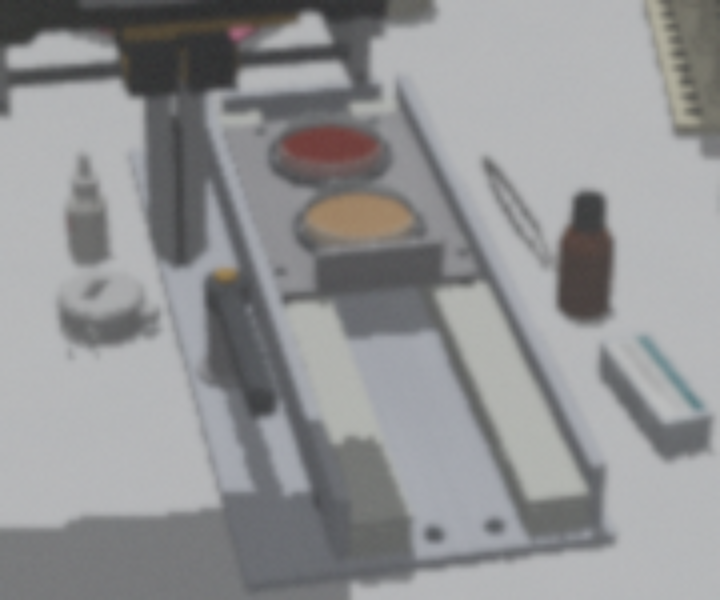

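View pics/wr7.png

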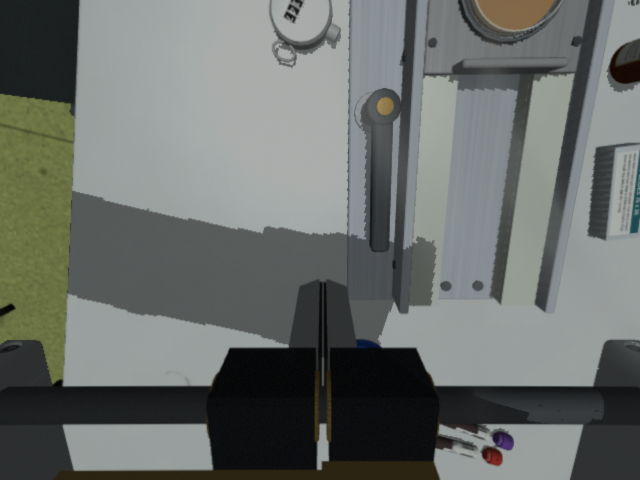

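The carrier sits down in the rails with both dishes in their rings. Measuring the bar from the wrist view (pivot (385,106), tip about (380,248)).

Run:
```python
from h import *
print(wr((385,106),.068),wr((371,248),.064),wr((389,248),.064),wr((404,310),.046))
go(-130,-115,80)
```

```text
[-0.0842 -0.0371  0.068 ] [-0.0893 -0.1375  0.064 ] [-0.0757 -0.1375  0.064 ] [-0.0567 -0.1985  0.046 ]
t 9.5 tip dock mm [-125.3 -140.2  142.5] turn needed(units) [-0.04 -0.02 -0.02] F dock [ 0.8 -0.8  0.2] w 0.0005
dp [25.  -4.5 62.5]
```

```bash
python3 -m jog '[{"dp":[12,-3,20],"angular":[0,0,0],"fingers":0},{"dp":[13,-2,30],"angular":[0,0,0],"fingers":0},{"dp":[0,0,25],"angular":[0,0,0],"fingers":0},{"dp":[0,0,10],"angular":[0,0,0],"fingers":0},{"dp":[0,0,0],"angular":[0,0,0],"fingers":0}]'
python3 - <<'E'
from h import *
go(-100,-115,53)
E
```

```text
time: 10.12
position: [0.4975, -0.1328, 0.2554]
eef_rot: [-3.139, -0.003, 1.809]
contact_force: [0.4, 0.7, 0.8]
width: 0.0006
t 10.12 tip dock mm [-129.6 -114.4   56.4] turn needed(units) [-0.02 -0.02 -0.02] F dock [0.5 0.6 0.8] w 0.0006
dp [-0.5 29.7  3.3]
```

```bash
python3 -m jog '[{"dp":[0,8,2],"angular":[0,0,0],"fingers":0},{"dp":[0,8,1],"angular":[0,0,0],"fingers":0},{"dp":[0,8,1],"angular":[0,0,0],"fingers":0},{"dp":[0,8,0],"angular":[0,0,0],"fingers":0},{"dp":[0,8,0],"angular":[0,0,0],"fingers":0}]'
python3 - <<'E'
from h import *
go(-75,-116,53)
cv2.imwrite('pics/side8.png',cv2.resize(viewer.read_camera('side')[190:340,230:410],None,fx=4,fy=4))
E
```

```text
time: 10.75
position: [0.5397, -0.1231, 0.2532]
eef_rot: [-3.141, -0.002, 1.808]
contact_force: [-1.0, -0.3, 0.6]
width: 0.0004
t 10.75 tip dock mm [ -85.9 -115.3   54.2] turn needed(units) [-0.01 -0.01 -0.03] F dock [-1.1 -0.   0.6] w 0.0004
dp [-0.7 10.9  1.2]
```

View pics/side8.png

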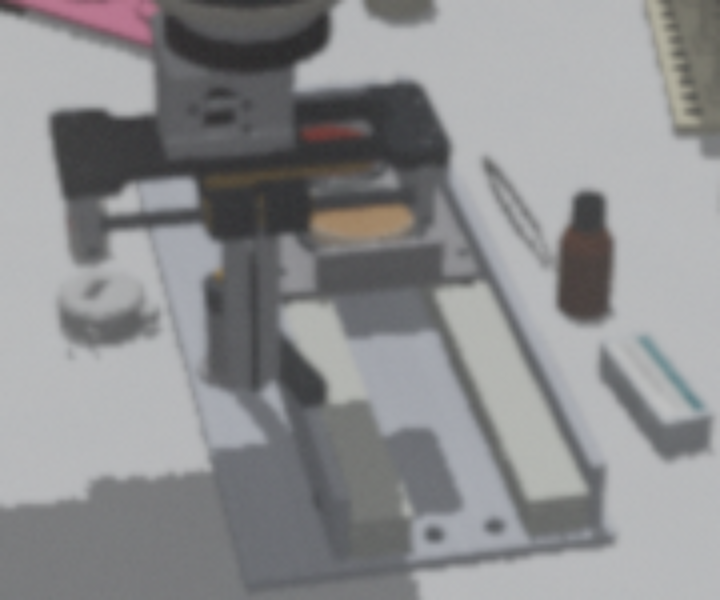

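The bar is swinging ahead of the finger. Following the arc.

```bash
python3 -m jog '[{"dp":[0,8,1],"angular":[0,0,0],"fingers":0},{"dp":[2,8,0],"angular":[0,0,0],"fingers":0},{"dp":[3,8,0],"angular":[0,0,0],"fingers":0},{"dp":[4,8,0],"angular":[0,0,0],"fingers":0},{"dp":[5,7,0],"angular":[0,0,0],"fingers":0},{"dp":[6,7,0],"angular":[0,0,0],"fingers":0}]'
python3 - <<'E'
from h import *
go(-13,-58,53)
cv2.imwrite('pics/side9.png',cv2.resize(viewer.read_camera('side')[190:340,230:410],None,fx=4,fy=4))
E
```

```text
time: 11.55
position: [0.5831, -0.0907, 0.2521]
eef_rot: [-3.141, -0.002, 1.808]
contact_force: [-0.9, -0.9, 0.5]
width: 0.0002
t 11.55 tip dock mm [-36.  -94.2  53.1] turn needed(units) [-0.   -0.01 -0.03] F dock [-1.1 -0.6  0.5] w 0.0002
dp [36.3 22.9  0.2]
```

View pics/side9.png

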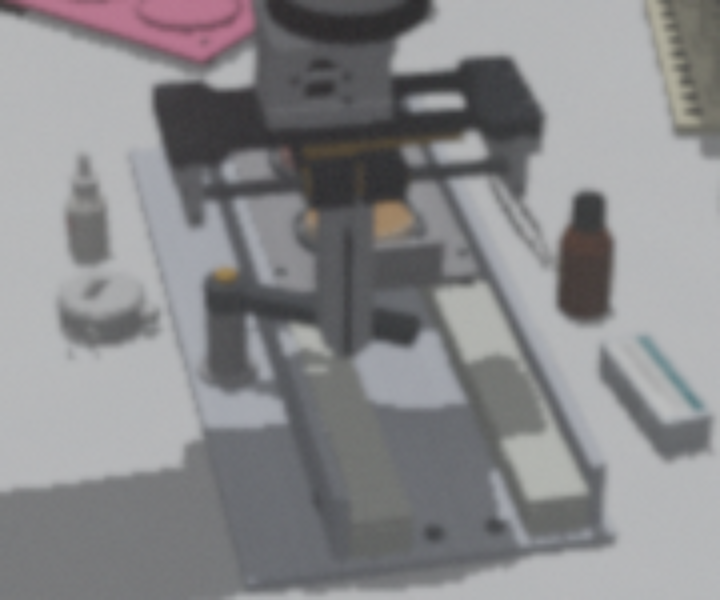

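```bash
python3 -m jog '[{"dp":[7,5,0],"angular":[0,0,0],"fingers":0},{"dp":[7,5,0],"angular":[0,0,0],"fingers":0},{"dp":[7,4,0],"angular":[0,0,0],"fingers":0},{"dp":[6,3,0],"angular":[0,0,0],"fingers":0}]'
python3 -c "
from h import *;go(-13,-58,53)"
python3 -m jog '[{"dp":[4,0,0],"angular":[0,0,0],"fingers":0},{"dp":[3,0,0],"angular":[0,0,0],"fingers":0}]'
python3 -c "
from h import *;go(-13,-55,53)"
```

```text
time: 12.1
position: [0.5943, -0.0573, 0.2523]
eef_rot: [3.141, -0.002, 1.809]
contact_force: [0.2, -1.1, -0.3]
width: 0.0005
t 12.1 tip dock mm [-16.9 -64.4  53.3] turn needed(units) [ 0.   -0.01 -0.02] F dock [-0.  -1.1 -0.3] w 0.0005
dp [6.4 3.9 0.4]
time: 12.35
position: [0.5928, -0.0497, 0.2525]
eef_rot: [3.141, -0.002, 1.809]
contact_force: [-0.3, -0.8, -0.5]
width: 0.0004
t 12.35 tip dock mm [-16.5 -56.6  53.5] turn needed(units) [ 0.01 -0.01 -0.02] F dock [-0.5 -0.7 -0.5] w 0.0004
dp [1.6 3.5 0.5]
```

```bash
python3 -m jog '[{"dp":[2.5,0,0],"angular":[0,0,0],"fingers":0}]'
python3 -c "
from h import *;stat()"
python3 -m jog '[{"dp":[2.5,0,0],"angular":[0,0,0],"fingers":0}]'
python3 -c "
from h import *;stat()
cv2.imwrite('pics/side10.png',cv2.resize(viewer.read_camera('side')[190:340,230:410],None,fx=4,fy=4))"
```

```text
time: 12.48
position: [0.5922, -0.0472, 0.2526]
eef_rot: [3.141, -0.002, 1.809]
contact_force: [0.2, -0.5, -0.8]
width: 0.0005
t 12.47 tip dock mm [-16.4 -54.   53.6] turn needed(units) [ 0.01 -0.01 -0.02] F dock [ 0.1 -0.5 -0.8] w 0.0005
time: 12.6
position: [0.5918, -0.0463, 0.2527]
eef_rot: [3.14, 0.001, 1.808]
contact_force: [5.4, -15.5, -4.0]
width: 0.0006
t 12.6 tip dock mm [-16.4 -53.6  53.7] turn needed(units) [ 0.01  0.   -0.03] F dock [  1.6 -16.3  -4. ] w 0.0006
```

View pics/side10.png

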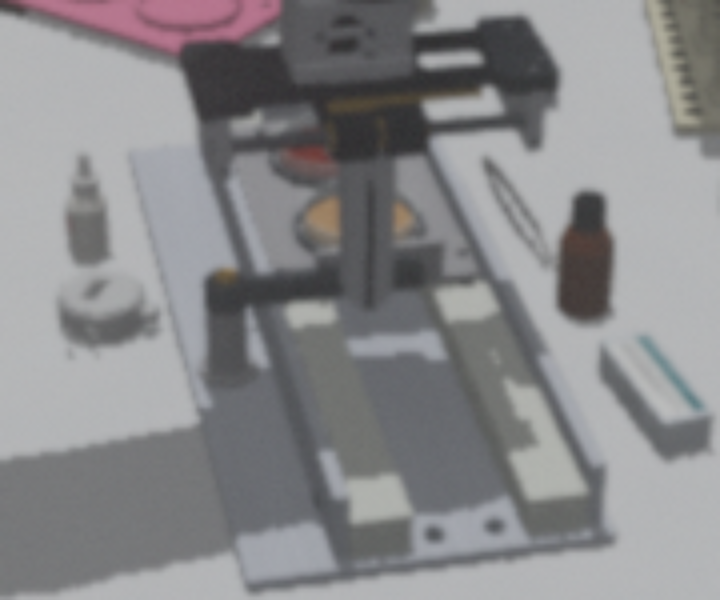

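End stop reached (16 N at y = −53.6, as expected). Retreat and check.

```bash
python3 -m jog '[{"dp":[-8,0,0],"angular":[0,0,0],"fingers":0},{"dp":[-25,0,0],"angular":[0,0,0],"fingers":0},{"dp":[-25,0,0],"angular":[0,0,0],"fingers":0},{"dp":[-20,0,-30],"angular":[0,0,0],"fingers":0},{"dp":[-20,0,-50],"angular":[0,0,0],"fingers":0},{"dp":[-20,0,-50],"angular":[0,0,0],"fingers":0},{"dp":[-20,0,-20],"angular":[0,0,0],"fingers":0},{"dp":[0,0,0],"angular":[0,0,0],"fingers":0}]'
python3 - <<'E'
from h import *
stat()
a=viewer.read_camera('side'); cv2.imwrite('pics/sideF.png',cv2.resize(a[190:340,230:410],None,fx=4,fy=4))
for n in ('push_lip','lock_tip','lock_pivot','petri_a','carrier'): print('side',n,viewer.place_of('side',n))
cv2.imwrite('pics/wrF.png',viewer.read_camera('wrist'))
for n in ('push_lip','lock_tip','petri_a'): print('wr',n,viewer.place_of('wrist',n))
q=np.load('p0.npy'); p=np.r_[q[:3],.079,1.5708]
for dr in (0,.006):
    m=model(p,dr); print({n:(proj('side',D2W(p,m[n]))[0]+q[5:7]).round(1) for n in ('push_lip','lock_tip','carrier')})
E
```

```text
time: 13.65
position: [0.6241, -0.1865, 0.4064]
eef_rot: [-3.141, -0.002, 1.807]
contact_force: [-0.6, 0.5, -0.5]
width: 0.0003
t 13.65 tip dock mm [ -19.1 -197.   207.4] turn needed(units) [-0.   -0.01 -0.04] F dock [-0.5  0.6 -0.5] w 0.0003
side push_lip [{'at': [326.9, 256.5], 'p': 0.65}, {'at': [237.6, 177.7], 'p': 0.6}]
side lock_tip [{'at': [336.6, 255.3], 'p': 0.63}]
side lock_pivot [{'at': [288.9, 264.6], 'p': 0.85}]
side petri_a [{'at': [319.2, 249.8], 'p': 0.86}, {'at': [303.9, 364.6], 'p': 0.77}, {'at': [312.8, 228.3], 'p': 0.55}]
side carrier [{'at': [265.1, 190.0], 'p': 0.7}, {'at': [315.9, 240.9], 'p': 0.57}, {'at': [253.0, 254.8], 'p': 0.44}]
wr push_lip [{'at': [350.1, 14.0], 'p': 0.79}]
wr lock_tip [{'at': [369.5, 45.6], 'p': 0.94}]
wr petri_a [{'at': [261.4, 291.8], 'p': 0.85}]
{'push_lip': array([324.6, 255.6]), 'lock_tip': array([334.6, 258.8]), 'carrier': array([315.6, 242.3])}
{'push_lip': array([324.6, 258.1]), 'lock_tip': array([334.6, 258.8]), 'carrier': array([315.5, 244.6])}
```

View pics/sideF.png

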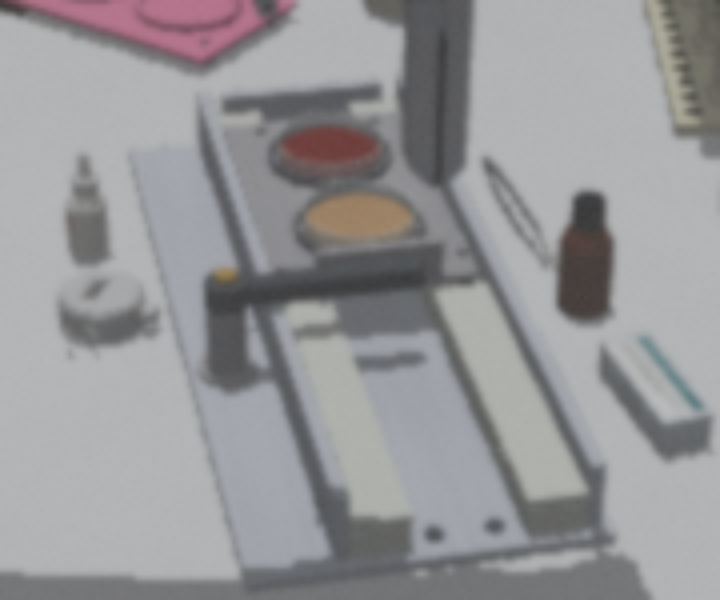

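View pics/wrF.png

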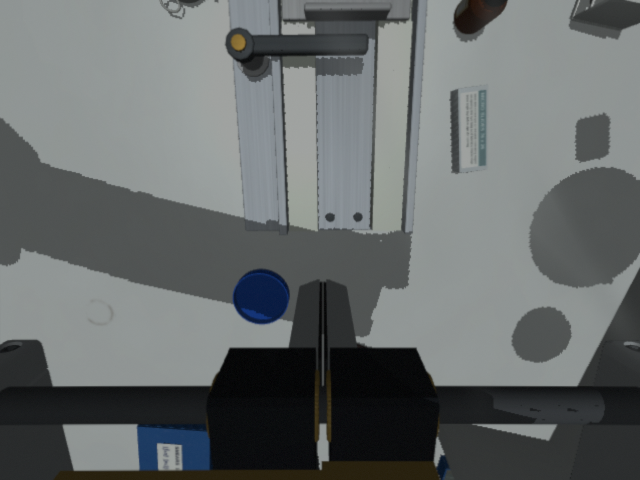

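```bash
python3 -c "
from rig import env
print(env.close_job())"
```

```text
the job is handed in; nothing more can be done
None
```

I pushed the carrier along the rails until it dropped into its notches, then swung the locking bar to its end stop. I backed the arm clear and handed the job in at about 14 s of the 51 s allowed.

**Carrier:**
- It took about 4 N to slide. When it reached the notches, the lip shrank from about 147 to 142 px in the wrist picture, which fits the 6 mm drop.
- It then stopped dead at about 17 N, at dock y ≈ +79, the far end of the ±4 mm notch play. That is well short of the end stop.

**Bar:**
- It stopped at 16 N with its near face at about dock y = −47, as expected for 1.57 rad.
- The final pictures show it straight across the rails, clear behind the lip.

**Dishes and bystanders:** Both dishes are in their rings. I saw nothing standing around the dock move in the side pictures.

**What disagreed:**
- Before I moved anything, the wrist camera placed the dock about 3 mm in x and 2 mm in y from my fit of the two fixed cameras. I corrected the fit for this.
- The final side-view detections could not confirm the drop by themselves. The lip and carrier detections sat 1–2 px closer to the not-dropped prediction, which is about their own error. I judge the carrier seated from the wrist picture and the wall stop.

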